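# Complete the gift case and shut it

## Robot

A 6-joint arm with a two-finger parallel gripper is mounted at the origin on the work surface. World frame = base frame: x ahead of the robot, y to its left, z up, the work surface at z = 0. Lengths are in m, angles in rad, forces in N, time in s.
With the tool pointing down it reaches from about 0.15 to 0.775 m from the base axis. Payload 6.1 kg.
Tool frame: the origin (TCP) lies at the very end of the fingers, on their centre line; the grasp point (between the pads) lies 19 mm behind it; z points along the fingers, y is the line along which they close (so a half turn about z gives the same grasp; the last joint's range is limited). The gripper opens to 85 mm and grips with 20 to 120 N. Pads are 22 mm wide; open, the fingers measure 114 mm over their backs; the gripper's body (76 mm by 85 mm) begins 54 mm behind the grasp point. The pads swing forward as they close: fully open they stand 13 mm farther back than shut.
Start: joints at [-1.222, 0.126, -0.04, 1.405, 0, 1.571], TCP at [0.179, -0.493, 0.231] pointing down, gripper open.
Joint ranges: [-2.72, 2.72], [-0.95, 1.95], [-1.27, 1.35], [-1.78, 2.02], [-1.46, 1.47], [-3.14, 3.14]. Speed limits (rad/s): [2.39, 2.39, 3.01, 3.14, 3.14, 3.14].

## Interface

Orientations are given as a rotation vector (axis times angle).
In Python, from plant import manip, move_gripper, planner, vision, finish_job gives the robot as it stands. Calls block until the motion is done:
- manip.reach(position, orientation): joint-space move of the TCP to a pose.
- manip.move_l(position, frame=None, feed=0.15): straight line of the TCP; frame=None keeps the orientation; feed is the mean speed in m/s.
- manip.move_joints(angles): joint-space move.
- move_gripper(opening, effort=None): opening from 0.0 (shut) to 1.0 (fully open); effort is the grip in N (None keeps the last); returns when the fingers have stopped.
- manip.hold(seconds).
- planner.solve_ik(position, orientation): joint angles nearest the present ones, or None.
- vision.snapshot(name): name is "scene" or "top"; returns a dict with "color" (480x640x3 uint8, blue, green, red), "K" (3x3 intrinsics, pixels), "rvec" (rotation vector, rad) and "tvec" (3), from world to camera coordinates, as OpenCV has them. Camera axes: x right, y down, z forward; pixel columns grow to the right and rows downward; lengths in m; the calibration is good to about 2 mm. A picture is of the moment at which its call begins. There is no depth.
A pose or a line that the arm cannot do raises manip.MotionError and nothing moves.
- finish_job(): hands the job in; it is judged then, once.
Readings, each from a call of its own:
- manip.current_t(): time.
- manip.current_joints(): joint angles.
- manip.current_qvel(): joint speeds.
- manip.current_joint_torque(): joint torques, N m.
- manip.current_position(): TCP position.
- manip.current_eef_rot(): TCP orientation.
- manip.current_wrist_force(): force on the tool from outside, world axes, zero at the start.
- manip.current_wrist_torque(): the same for the moment, N m.
- manip.current_width(): opening from 0.0 (shut) to 1.0 (fully open).
- manip.current_grasp_force(): force on a finger pad.
Only numpy, scipy, OpenCV 4.12 (cv2) and the standard library are available. Lean on these libraries where they do the work, as an engineer would, in place of code of your own. Each camera call takes 0.05 s, during which the arm holds its last target. There are 200 camera calls.

## Task

The gift case should leave with three long sweet tins standing in it, but one of its three bays is still empty. Take the long tin from the sloping rack, stand it upright on the floor of whichever bay is empty, right way up like the tins already packed, and shut the case's lid fully. Leave the packed tins in their bays, the shorter tin in the rack and the jar, bowl and small carton on the table where they are.

Things in the scene. Friction and masses are not known exactly. Their poses are not given: they have to be found in the camera images.
- tin: flat steel sweet tin 32 x 120 x 70 mm (its own x, y, z). Origin: centre of the underside (a 32 x 120 mm face); z runs up to the seam and lid end, y along the 120 mm length. It is the one to pack; 0.2 kg. It starts in the rack on its underside, leaning 30 degrees from vertical with the top towards the rack's -x side. It is in either the left or the right half of the rack.
- packed_a: flat steel sweet tin 32 x 120 x 70 mm (its own x, y, z). Origin: centre of the underside (a 32 x 120 mm face); z runs up to the seam and lid end, y along the 120 mm length. Already standing upright in the middle of one bay, length along the case's x; stays there.
- packed_b: The same as packed_a, upright in another bay; stays there.
- small_tin: shorter steel tin 32 x 70 x 70 mm, leaning in the other half of the rack; stays there. Origin: centre of the underside.
- rack: fixed white sloping rack. Origin: centre of its underside; y along its 276 mm length. Tin feet at x = 12, z = 45, y = +68 or -68 mm here, leaning 30 degrees towards its -x. Measured along the leaning tin from its foot, the backrest under it covers 27 mm, the lip in front 11 mm, the end stops 20 mm; the rest stands free.
- case: fixed plywood case, 160 (x) x 254 (y) x 88 mm tall, walls and floor 5 mm. Origin: centre of its underside; its x points roughly to the robot's right. Three bays along its x, side by side in y, each 150 x 44 mm; between them and at both ends wooden ribs 28 mm wide, tops 37 mm above the table. Packed tins reach 75 mm above the table, 40 mm apart face to face and from the end walls.
- bay_a (a point): centre of the floor of the bay at the case's +y end, the one farthest from the robot (y = +72 mm in the case frame)
- bay_b (a point): centre of the floor of the middle bay
- bay_c (a point): centre of the floor of the bay at the case's -y end, nearest the robot (y = -72 mm)
- lid (a joint): angle of the case's lid (rad): 0 shut flat, 1.57 upright, at most 1.9; starts open at 1.6 to 1.85. A stiff hinge holds the lid where it is left; pushing it over takes about 3 to 5 N at its edge.
- lid_hinge (a point): middle of the lid's hinge line (along the case's y), on top of the case's +x wall (the side turned to the robot's right), 88 mm above the table. The lid is a plywood board 8 mm thick, 160 mm from the hinge to its free edge, 254 mm wide.
- lid_handle (a point): outer end of the lid's knob (about 30 mm across), 35 mm out from the lid's outer face, on the lid's centre line, 130 mm from the hinge
- jar: glass storage jar with a steel cap, 72 mm across, 100 mm tall. A bystander; origin: centre of its underside.
- bowl: empty white bowl, 150 mm across, 55 mm tall. A bystander; origin: centre of its underside.
- carton_small: small cardboard carton 140 x 90 x 50 mm. A bystander; origin: centre of its underside.
Not all that is in view belongs to the job. Leave any blue or red look-alike of the tin alone.

How it is judged:
On the way:
1. the tin stands upright on the floor of the empty bay, let go, while the lid is still open (x of tin in the frame of case between -0.02 and 0.02 m and y of tin in the frame of case between -0.1 and 0.1 m and z of tin in the frame of case between 0 and 0.016 m and angle between tin's own z axis and vertical below 0.25 rad and contact force between tin and the fingers below 0.1 N and value of joint lid above 0.3 rad), for 0.2 s.
At the end, for the whole second after the job is handed in: The long tin is at rest on the floor of the bay that was empty (underside within 11 mm of the floor height, within 20 mm of the case's centre along x, inside the row of bays), right way up within 0.25 rad of vertical, released, and the lid is shut to less than 0.06 rad (x of tin in the frame of case between -0.02 and 0.02 m and y of tin in the frame of case between -0.1 and 0.1 m and z of tin in the frame of case between 0 and 0.016 m and angle between tin's own z axis and vertical below 0.25 rad and value of joint lid below 0.06 rad and linear speed of tin below 0.02 m/s and contact force between tin and the fingers below 0.1 N); the robot touches nothing.
It fails at once if a packed tin is moved more than 25 mm or tipped more than 0.45 rad (distance of any of packed_a, packed_b from where it was at the start of the episode above 0.025 m or angle between any of packed_a, packed_b's own z axis and vertical above 0.45 rad).
It fails at once if the shorter tin is moved more than 30 mm (distance of small_tin from where it was at the start of the episode above 0.03 m).
It fails at once if the jar, the bowl or the small carton is moved more than 40 mm or knocked over (distance of any of jar, bowl, carton_small from where it was at the start of the episode above 0.04 m or angle between any of jar, bowl, carton_small's own z axis and vertical above 0.5 rad).
It also fails if it takes over 72 s, if anything falls off the work surface, if the arm or the gripper's body presses on something with over 40 N, if the wrist force passes 120 N, or if a joint passes its speed limit or range.

## Working session

There is one attempt and no reset: what is moved stays moved. The work goes in short steps, each a Python script; the robot and the scene stay as the last script left them, time stands still between calls to the robot, and variables do not carry over. Pictures are saved under pics/ and viewed, at most 10 in all, crops included, and the job is handed in when it is done.

```bash
ls; mkdir -p pics
python3 - <<'E'
from plant import manip,vision
import cv2,numpy as np
for n in("scene","top"):
    s=vision.snapshot(n); cv2.imwrite(f"pics/{n}0.png",s["color"]); np.savez(f"{n}0.npz",**s)
    R=cv2.Rodrigues(np.array(s["rvec"],float))[0]; print(n,s["K"],(-R.T@np.array(s["tvec"]).ravel()).round(3),R[2].round(2))
print(manip.current_t(),manip.current_eef_rot())
E
```

```text
pics
scene [[440.37358568   0.         316.80539823]
 [  0.         440.37358568 241.06772359]
 [  0.           0.           1.        ]] [ 1.155 -0.533  0.976] [-0.56  0.39 -0.73]
top [[561.72738129   0.         315.424422  ]
 [  0.         561.72738129 247.09297894]
 [  0.           0.           1.        ]] [ 0.251 -0.071  1.582] [ 0.15  0.   -0.99]
0.1 [-3.09252063e+00 -5.44867862e-01  4.21330352e-04]
```

View pics/scene0.png

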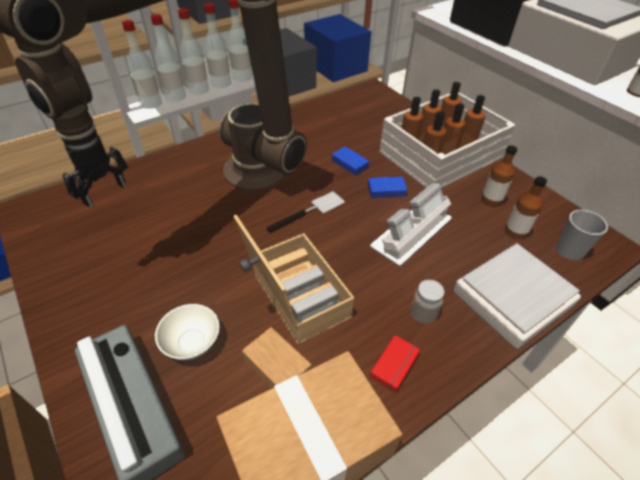

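View pics/top0.png

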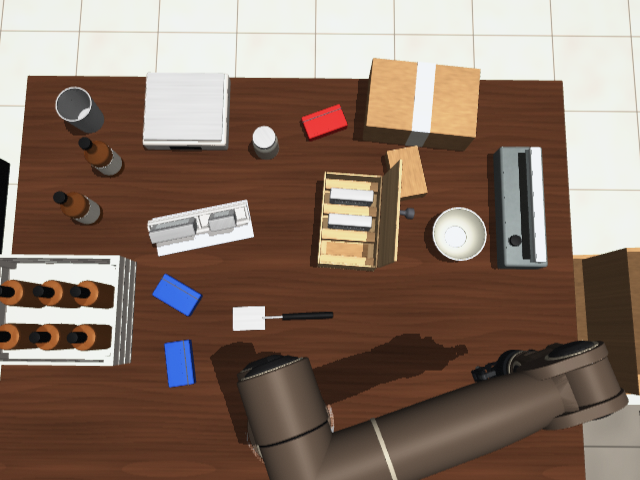

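Scene: the case is at top (350,220), its lid open on the right, and its near bay (≈(347,250)) looks empty. The rack is at top (201,228), with grey tins at (173,232) and (228,218). Next I'll crop in close to choose between them.

Run:
```python
import cv2,numpy as np
t=cv2.imread("pics/top0.png");s=cv2.imread("pics/scene0.png")
r=lambda i,x,y,w,h,W,H:cv2.resize(i[y:y+h,x:x+w],(W,H),interpolation=cv2.INTER_CUBIC)
a=np.hstack([r(t,140,190,125,75,500,300),r(t,310,160,75,75,300,300)])
a=np.hstack([r(t,140,190,120,75,480,300),r(t,310,165,80,75,320,300)])
b=np.hstack([r(s,365,175,100,90,333,300),r(s,230,210,140,90,467,300)])
cv2.imwrite("pics/crop1.png",np.vstack([a,b]))
```

```text
(no output)
```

View pics/crop1.png

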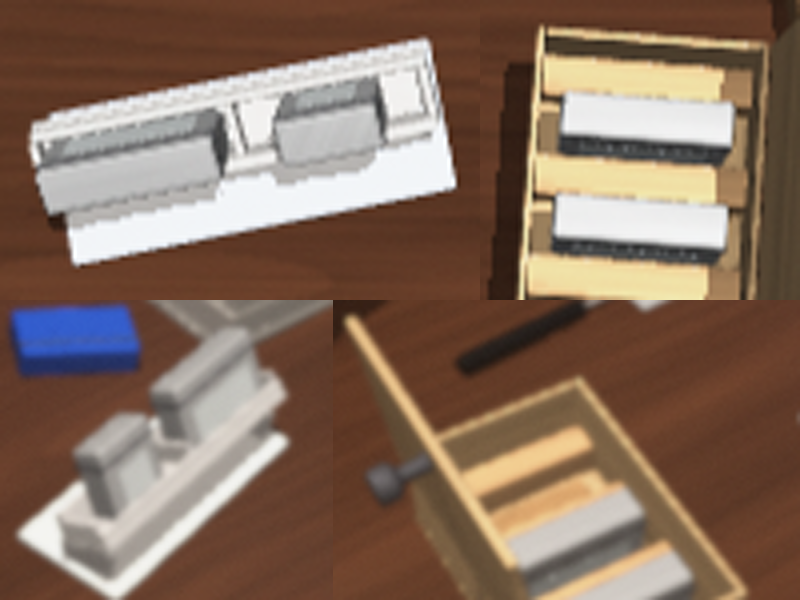

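Rack candidates (top view): the long grey tin at (173,232), chosen; the shorter grey tin at (228,218), which stays. Also present: packed tins (351,196) and (349,222), blue look-alikes (177,295) and (179,363), and a red one (324,122). The crop confirms the left tin is the long one, its top leaning toward the robot, and that the near bay is empty. Next I'll measure.

```bash
cat > h.py <<'E'
import cv2,numpy as np
class Cam:
    def __init__(s,d):
        s.K=np.array(d["K"]);s.rv=np.array(d["rvec"],float).ravel();s.t=np.array(d["tvec"],float).ravel()
        s.R=cv2.Rodrigues(s.rv)[0];s.c=-s.R.T@s.t;s.img=d["color"]
        s.P=s.K@np.c_[s.R,s.t]
    def plane(s,px,z):
        p=np.c_[np.reshape(px,(-1,2)),np.ones(np.size(px)//2)].astype(float)
        r=(s.R.T@np.linalg.inv(s.K)@p.T).T
        return s.c+r*((z-s.c[2])/r[:,2])[:,None]
    def proj(s,X): return cv2.projectPoints(np.reshape(X,(-1,3)).astype(float),s.rv,s.t,s.K,None)[0].reshape(-1,2)
def tri(a,b,pa,pb):
    X=cv2.triangulatePoints(a.P,b.P,np.reshape(pa,(-1,2)).T.astype(float),np.reshape(pb,(-1,2)).T.astype(float));return (X[:3]/X[3]).T
E
python3 - <<'E'
import cv2,numpy as np
from h import *
T=Cam(np.load("top0.npz"));S=Cam(np.load("scene0.npz"))
def show(c,x,y,w,h,k):
    im=cv2.resize(c.img[y:y+h,x:x+w],None,fx=k,fy=k,interpolation=cv2.INTER_CUBIC)
    hsv=cv2.cvtColor(c.img,cv2.COLOR_BGR2HSV)
    for i in range(0,w,10): cv2.line(im,(i*k,0),(i*k,4 if i%50 else 10),(0,255,0),1);cv2.putText(im,str(x+i),(i*k,20),0,.3,(0,255,0),1)
    for i in range(0,h,10): cv2.line(im,(0,i*k),(6,i*k),(0,255,0),1);cv2.putText(im,str(y+i),(8,i*k+4),0,.3,(0,255,0),1)
    return im
a=show(T,144,195,113,65,7);b=show(S,368,180,88,85,7)
cv2.imwrite("pics/ra.png",a);cv2.imwrite("pics/rb.png",b)
hs=cv2.cvtColor(T.img,cv2.COLOR_BGR2HSV)
# white plate mask -> rack outline
m=((hs[...,1]<60)&(hs[...,2]>110)).astype(np.uint8)*255
roi=np.zeros_like(m);roi[190:270,140:262]=m[190:270,140:262]
c=max(cv2.findContours(roi,0,1)[0],key=cv2.contourArea)
print("rack hull",cv2.approxPolyDP(cv2.convexHull(c),2,True).reshape(-1,2).tolist())
# wood of case light: tin tops in case
m=((hs[...,1]<40)&(hs[...,2]>150)).astype(np.uint8)*255
roi=np.zeros_like(m);roi[165:275,312:388]=m[165:275,312:388]
for c in cv2.findContours(roi,0,1)[0]:
    if cv2.contourArea(c)>100:
        r=cv2.minAreaRect(c);print("packed",r,T.plane(cv2.boxPoints(r),.075).round(4).tolist())
E
```

```text
rack hull [[247, 201], [252, 237], [158, 255], [149, 235], [148, 220], [241, 200]]
packed ((349.7742004394531, 219.798095703125), (43.104129791259766, 10.711396217346191), 4.236394882202148) [[0.5436, -0.1019, 0.075], [0.5734, -0.1038, 0.075], [0.5656, -0.2215, 0.075], [0.5359, -0.2192, 0.075]]
packed ((351.4503173828125, 194.17930603027344), (42.66642379760742, 10.605792999267578), 4.184916019439697) [[0.6153, -0.1066, 0.075], [0.6452, -0.1085, 0.075], [0.6376, -0.2258, 0.075], [0.6077, -0.2235, 0.075]]
```

View pics/ra.png

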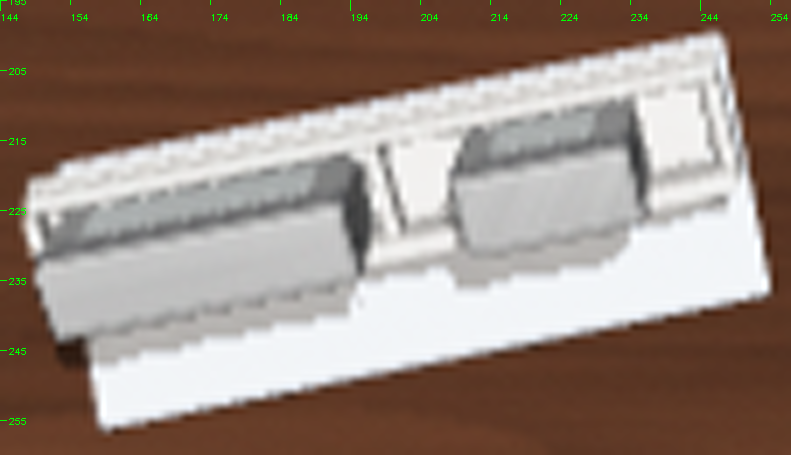

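View pics/rb.png

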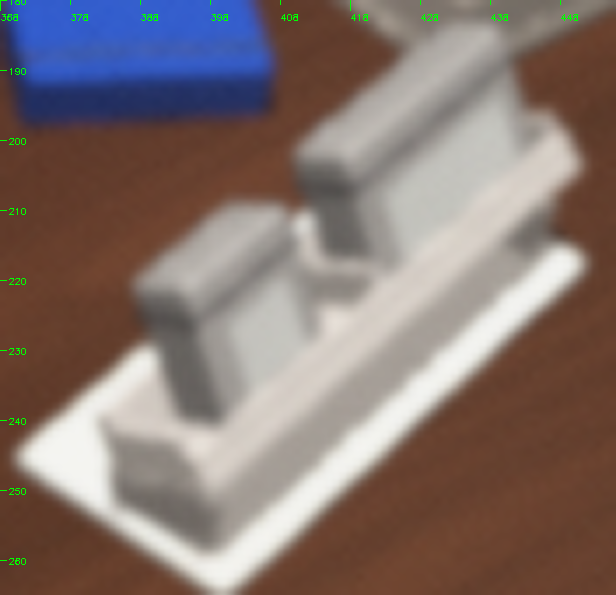

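Run:
```python
from h import *
T=Cam(np.load("top0.npz"));S=Cam(np.load("scene0.npz"))
u=lambda o,p:np.array(o)+(np.array(p)+.5)/7-.5
pt=u((144,195),[(60,340),(360,275),(345,203),(38,260)])
ps=u((368,180),[(450,20),(297,155),(350,188),(508,55)])
X=tri(T,S,pt,ps);print("A B C D\n",X.round(4));print("reproj",(T.proj(X)-pt).round(1).tolist())
print("len AB,DC",np.linalg.norm(X[0]-X[1]),np.linalg.norm(X[3]-X[2]),"wid",np.linalg.norm(X[1]-X[2]),np.linalg.norm(X[0]-X[3]))
# plate corners, z 0 / .004
pp=u((144,195),[(103,430),(770,295),(720,33)]);
p=T.plane(pp,0.003);print("plate",p.round(4),np.linalg.norm(p[0]-p[1]),np.linalg.norm(p[1]-p[2]))
q=S.plane(u((368,180),[(15,458),(222,592),(585,262)]),.003);print("plate scene (nr, fr, fl)",q.round(4))
for a,b in((p[1],p[0]),(q[1],q[2]),(X[1],X[0]),(X[2],X[3])): d=b-a;print("yaw of y",np.degrees(np.arctan2(-d[0],d[1])))
```

```text
A B C D
 [[0.4812 0.3679 0.1034]
 [0.5077 0.2551 0.099 ]
 [0.5354 0.2616 0.0982]
 [0.5115 0.3776 0.1006]]
reproj [[-0.4, -0.4], [-0.2, -0.2], [-0.0, -0.0], [-0.0, -0.0]]
len AB,DC 0.11593333636787845 0.11840410446629995 wid 0.028437225807983905 0.03195179100298362
plate [[0.459  0.377  0.003 ]
 [0.5172 0.1083 0.003 ]
 [0.6263 0.1317 0.003 ]] 0.27498300653210134 0.11156540517702347
plate scene (nr, fr, fl) [[0.5153 0.1093 0.003 ]
 [0.621  0.1336 0.003 ]
 [0.5643 0.4036 0.003 ]]
yaw of y 12.213335612571562
yaw of y 11.85127594344595
yaw of y 13.220097339077348
yaw of y 11.618537748418728
```

Run:
```python
from h import *
T=Cam(np.load("top0.npz"));S=Cam(np.load("scene0.npz"))
y=np.radians(12.1);rx=np.array([np.cos(y),np.sin(y),0]);ry=np.array([-np.sin(y),np.cos(y),0]);ez=np.array([0,0,1.])
c=np.array([.5427,.2544,0]);f=c+.012*rx+.068*ry+.045*ez
tz=-.5*rx+np.cos(np.pi/6)*ez;tx=np.cos(np.pi/6)*rx+.5*ez
X=[f+.07*tz+sx*.016*tx+sy*.06*ry for sx,sy in((-1,1),(-1,-1),(1,-1),(1,1))]
print(np.round(X,4))
inv=lambda o,p:((p-np.array(o)+.5)*7-.5).round().tolist()
print("top crop",inv((144,195),T.proj(X)));print("scene crop",inv((368,180),S.proj(X)))
# case: light rim via two views; print rim hull and packed tops seen in scene
hs=cv2.cvtColor(T.img,cv2.COLOR_BGR2HSV)
k=8;x,yy,w,h=312,165,100,75
def show(c,x,y,w,h,k):
    im=cv2.resize(c.img[y:y+h,x:x+w],None,fx=k,fy=k,interpolation=cv2.INTER_CUBIC)
    for i in range(0,w,10): cv2.putText(im,str(x+i),(i*k,10),0,.3,(0,255,0),1)
    for i in range(0,h,10): cv2.putText(im,str(y+i),(0,i*k+4),0,.3,(0,255,0),1)
    return im
a=show(T,312,165,100,110,5);b=show(S,232,210,125,133,4)
H=max(len(a),len(b));pad=lambda i:cv2.copyMakeBorder(i,0,H-len(i),0,0,0)
cv2.imwrite("pics/case.png",np.hstack([pad(a),pad(b)])[:, :1000]);print(a.shape,b.shape)
im=cv2.imread("pics/case.png");cv2.imwrite("pics/case.png",cv2.resize(im,None,fx=.8,fy=.8) if im.shape[1]>1000 else im[:, :1000])
cv2.imwrite("pics/ca.png",show(T,312,165,100,110,5));cv2.imwrite("pics/cb.png",show(S,232,210,125,133,4))
```

```text
[[0.4798 0.3718 0.0976]
 [0.505  0.2545 0.0976]
 [0.5321 0.2603 0.1136]
 [0.5069 0.3776 0.1136]]
top crop [[51.0, 343.0], [360.0, 281.0], [339.0, 204.0], [27.0, 266.0]]
scene crop [[446.0, 26.0], [288.0, 155.0], [349.0, 158.0], [507.0, 26.0]]
(550, 500, 3) (532, 500, 3)
```

View pics/ca.png

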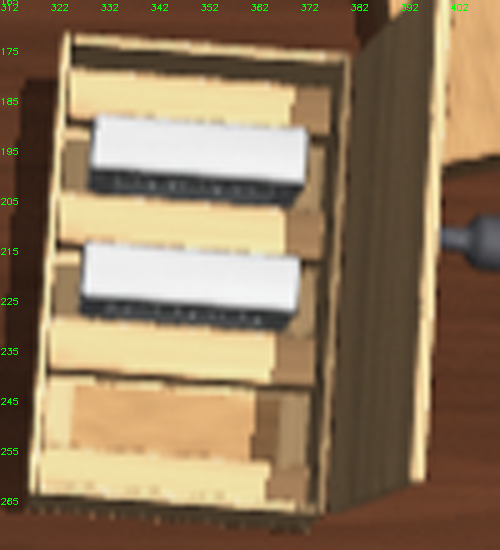

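View pics/cb.png

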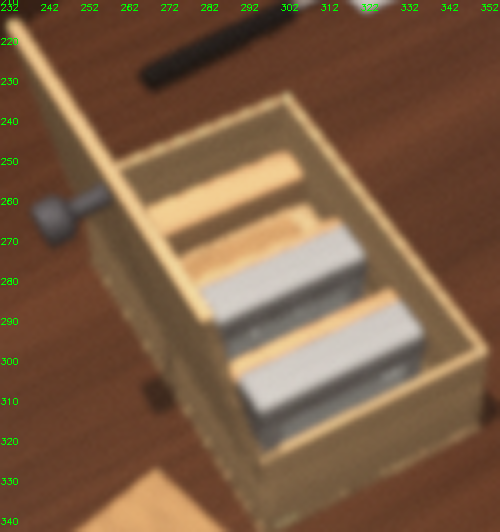

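Run:
```python
from h import *
T=Cam(np.load("top0.npz"));S=Cam(np.load("scene0.npz"))
ut=lambda p:np.array((312,165))+(np.array(p)+.5)/5-.5
us=lambda p:np.array((232,210))+(np.array(p)+.5)/4-.5
pt=ut([(30,494),(65,34),(350,55),(418,480)]);ps=us([(288,94),(489,348),(265,462),(12,20)])
X=tri(T,S,pt,ps);print("NL FL FR lidnear\n",X.round(4),(S.proj(X)-ps).round(1).tolist())
r=T.plane(ut([(30,494),(65,34),(350,55),(324,515)]),.088);print(r.round(4))
print([np.linalg.norm(r[i]-r[(i+1)%4]).round(4) for i in range(4)])
c=r.mean(0);d=(r[1]+r[2]-r[0]-r[3])[:2];ya=np.arctan2(-d[0],d[1])
print("centre",c,"case y dir angle deg",np.degrees(np.arctan2(d[1],d[0])))
q=S.plane(ps[:3],.088);print("scene rim",q.round(4))
# packed tin tops two-view: top centre vs scene
tp=T.plane([(349.774,219.798),(351.45,194.18)],.075);print("packed centres",tp.round(4))
pk=tri(T,S,ut([(80,293),(90,165),(300,308),(307,180)]),us([(345,222),(400,298),(205,290),(240,378)]))
print("packed tops near-edge corners(b_l,a_l)?",pk.round(4))
```

```text
NL FL FR lidnear
 [[ 0.4327 -0.0741  0.0873]
 [ 0.686  -0.091   0.0916]
 [ 0.6765 -0.2476  0.0881]
 [ 0.4215 -0.2599  0.2476]] [[-0.5, 0.0], [-0.4, 0.0], [-0.3, 0.0], [-0.1, 0.0]]
[[ 0.4322 -0.0748  0.088 ]
 [ 0.6866 -0.0916  0.088 ]
 [ 0.6763 -0.248   0.088 ]
 [ 0.4224 -0.2322  0.088 ]]
[np.float64(0.255), np.float64(0.1567), np.float64(0.2544), np.float64(0.1577)]
centre [ 0.55438693 -0.16162277  0.088     ] case y dir angle deg -3.667708562302318
scene rim [[ 0.4338 -0.0732  0.088 ]
 [ 0.6845 -0.0882  0.088 ]
 [ 0.6768 -0.247   0.088 ]]
packed centres [[ 0.5546 -0.1616  0.075 ]
 [ 0.6265 -0.1661  0.075 ]]
packed tops near-edge corners(b_l,a_l)? [[ 0.5443 -0.1007  0.0771]
 [ 0.6158 -0.1061  0.0765]
 [ 0.5392 -0.2158  0.0796]
 [ 0.6096 -0.2246  0.0744]]
```

```bash
cat >> h.py <<'E'
from scipy.spatial.transform import Rotation as Ro
y_=np.radians(12.1);ez=np.array([0,0,1.])
rx=np.array([np.cos(y_),np.sin(y_),0]);ry=np.array([-np.sin(y_),np.cos(y_),0])
foot=np.array([.5415,.3210,.045]);tz=-.5*rx+np.cos(np.pi/6)*ez;tx=np.cos(np.pi/6)*rx+.5*ez
cc=np.array([.5545,-.1615,0]);a_=np.radians(-3.67);cy=np.array([np.cos(a_),np.sin(a_),0]);cx=np.array([cy[1],-cy[0],0])
bay=cc-.072*cy+.005*ez
def rot(z,y): return Ro.from_matrix(np.c_[np.cross(y,z),y,z]).as_rotvec()
E
python3 - <<'E'
from h import *
from plant import planner,manip
print(manip.current_joints(),Ro.from_rotvec(manip.current_eef_rot()).as_matrix().round(2).tolist(), bay,cx)
for s in(1,-1):
    o=rot(-tz,s*tx);p=rot(-ez,s*cy)
    print(s)
    for n,P,O in(("pre",foot+.15*tz,o),("grasp",foot+.035*tz,o),("lift",foot+.035*tz+.15*tz,o),("mid",np.array([.50,.1,.27]),p),("hov",bay+.2*ez,p),("place",bay+.037*ez,p)):
        j=planner.solve_ik(P,O);print(n,P.round(3),None if j is None else np.round(j,2))
# lid arc
hinge=cc+.08*cx+.088*ez
for tilt in(30,45,60):
    t=np.radians(tilt);z=-np.sin(t)*cx-np.cos(t)*ez
    for s in (1,-1):
        o=rot(z,s*cy);print("lid",tilt,s,end=" ")
        for th in(1.8,1.5,1.2,.9,.6,.3,0):
            P=hinge+.135*(-np.cos(th)*cx+np.sin(th)*ez)+.02*(np.sin(th)*cx+np.cos(th)*ez)-.065*cy
            j=planner.solve_ik(P,o);print(None if j is None else np.round(j,2)[[0,3,4,5]],end=" ")
        print()
E
```

```text
[-1.22199911e+00  1.26341977e-01 -4.05063440e-02  1.40541173e+00
 -1.45919005e-05  1.57079551e+00] [[0.94, 0.34, -0.0], [0.34, -0.94, 0.0], [-0.0, -0.0, -1.0]] [ 0.48264765 -0.15689129  0.005     ] [-0.06400979 -0.99794927  0.        ]
1
pre [0.468 0.305 0.175] [ 0.7  -0.17 -0.57  0.7  -0.24  2.01]
grasp [0.524 0.317 0.075] [ 0.65  0.   -0.65  0.43 -0.21  1.95]
lift [0.451 0.302 0.205] [ 0.72 -0.21 -0.54  0.78 -0.25  2.02]
mid [0.5  0.1  0.27] [0.2  0.1  0.02 1.49 0.   1.83]
hov [ 0.483 -0.157  0.205] [-0.31  0.09 -0.13  1.34  0.    1.32]
place [ 0.483 -0.157  0.042] [-0.31  0.16 -0.42  0.99  0.    1.32]
-1
pre [0.468 0.305 0.175] [ 0.7  -0.17 -0.57  0.7  -0.24 -1.14]
grasp [0.524 0.317 0.075] [ 0.65  0.   -0.65  0.43 -0.21 -1.19]
lift [0.451 0.302 0.205] [ 0.72 -0.21 -0.54  0.78 -0.25 -1.12]
mid [0.5  0.1  0.27] [ 0.2   0.1   0.02  1.49  0.   -1.31]
hov [ 0.483 -0.157  0.205] [-0.31  0.09 -0.13  1.34  0.   -1.82]
place [ 0.483 -0.157  0.042] [-0.31  0.16 -0.42  0.99  0.   -1.82]
lid 30 1 [-0.74  1.72  0.4   0.82] [-0.69  1.7   0.42  0.87] [-0.64  1.65  0.43  0.93] [-0.58  1.57  0.45
[... 222 characters left out ...]
.1 ] [-0.5   1.39  0.47 -2.06] [-0.48  1.3   0.48 -2.04] 
lid 45 1 [-0.81  1.93  0.54  0.65] [-0.77  1.89  0.57  0.69] [-0.72  1.82  0.59  0.74] [-0.67  1.74  0.62  0.79] [-0.63  1.65  0.64  0.84] [-0.59  1.54  0.66  0.88] [-0.58  1.45  0.66  0.9 ] 
lid 45 -1 [-0.81  1.93  0.54 -2.49] [-0.77  1.89  0.57 -2.45] [-0.72  1.82  0.59 -2.4 ] [-0.67  1.74  0.62 -2.35] [-0.63  1.65  0.64 -2.3 ] [-0.59  1.54  0.66 -2.26] [-0.58  1.45  0.66 -2.24] 
lid 60 1 None None None [-0.73  1.94  0.75  0.57] [-0.69  1.84  0.78  0.6 ] [-0.66  1.74  0.8   0.63] [-0.64  1.65  0.81  0.65] 
lid 60 -1 None None None [-0.73  1.94  0.75 -2.58] [-0.69  1.84  0.78 -2.54] [-0.66  1.74  0.8  -2.51] [-0.64  1.65  0.81 -2.49]
```

Run:
```python
from h import *
from plant import *
o=rot(-tz,tx)
manip.move_l(np.array([.179,-.46,.42]),feed=.3)
manip.reach(np.array([.40,.27,.38]),o); move_gripper(.8,60)
manip.reach(foot+.15*tz,o)
manip.move_l(foot+.035*tz,feed=.1)
print("wf",manip.current_wrist_force(),manip.current_t())
s=vision.snapshot("scene");cv2.imwrite("pics/g.png",cv2.resize(s["color"][120:280,330:500],None,fx=4,fy=4,interpolation=2)[:600])
```

```text
wf [-0.98908596  0.20182703 -0.26535983] 6.075
```

View pics/g.png

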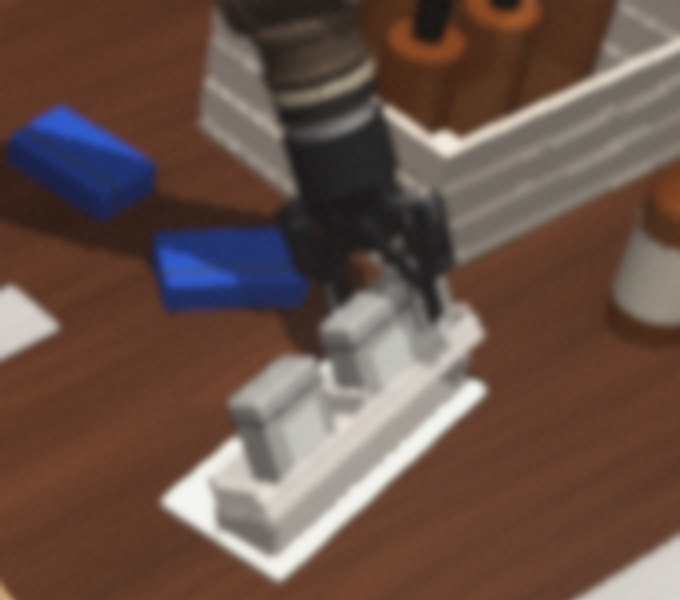

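The fingers straddle the long tin with one on each side (crop ≈(385,290)), with no contact force. Gripping and lifting next.

Run:
```python
from h import *
from plant import *
move_gripper(0.0,60)
print("w mm",85*manip.current_width(),manip.current_grasp_force(),manip.current_wrist_force())
manip.move_l(foot+.035*tz+.08*tz,feed=.08)
manip.move_l(foot+.035*tz+.08*tz+.12*ez,feed=.15)
print("w mm",85*manip.current_width(),manip.current_grasp_force(),manip.current_wrist_force())
p=rot(-ez,cy)
manip.reach(np.array([.48,.10,.30]),p)
manip.reach(bay+.22*ez,p)
print(manip.current_position(),manip.current_wrist_force(),manip.current_wrist_torque(),manip.current_t())
d={n:vision.snapshot(n) for n in("scene","top")}
for n in d: np.savez(n+"1.npz",**d[n])
T=Cam(d["top"]);S=Cam(d["scene"])
f=lambda c,X:c.proj(X).round(0).tolist()
X=[bay+.183*ez+sy*.06*cx+sz*ez for sy in(-1,1) for sz in(0,.07)]
print("pred tin ends bottom/top in scene",f(S,X))
a=cv2.resize(S.img[150:350,200:400],(480,480),interpolation=2);b=cv2.resize(T.img[150:280,290:410],(320,347),interpolation=2)
b=cv2.copyMakeBorder(b,0,133,0,0,0);cv2.imwrite("pics/hov.png",np.hstack([a,b]))
```

```text
w mm 31.094921970335896 60.18374741077423 [-6.51330011 -0.5568097   5.90323748]
w mm 31.068049374595784 59.41047012805939 [-1.18454932  0.76228444 -1.93387225]
[ 0.48301361 -0.15562823  0.22546882] [-0.2501076   0.06355277 -2.19691885] [-0.02240999  0.01292217  0.00662676] 10.5333
pred tin ends bottom/top in scene [[307.0, 222.0], [307.0, 201.0], [264.0, 239.0], [262.0, 219.0]]
```

View pics/hov.png

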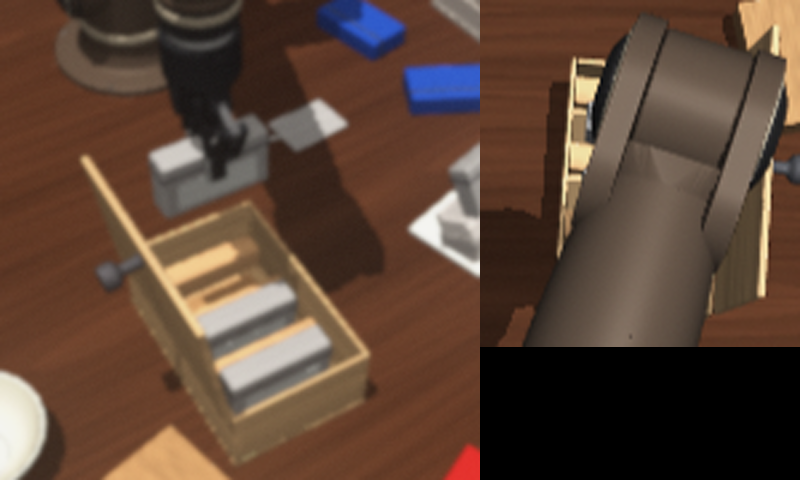

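The tin hangs upright over the near empty bay (crop ≈(210,170)), within about 4 mm of the predicted position. Lowering it with a force watch.

Run:
```python
from h import *
from plant import *
manip.move_l(bay+.10*ez,feed=.12); print(manip.current_wrist_force())
f0=manip.current_wrist_force()[2]
manip.move_l(bay+.050*ez,feed=.06); print(manip.current_wrist_force())
z=.050
while z>.034:
    z-=.0015; manip.move_l(bay+z*ez,feed=.03); f=manip.current_wrist_force()
    print(round(z,4),f.round(1) if hasattr(f,'round') else f)
    if f[2]-f0>5 or abs(f[0])>15 or abs(f[1])>15: break
move_gripper(.52); print("w",manip.current_width(),manip.current_grasp_force(),manip.current_wrist_force())
manip.hold(.3)
manip.move_l(bay+.12*ez,feed=.1); manip.move_l(bay+.30*ez,feed=.2)
print(manip.current_grasp_force(),manip.current_t())
manip.reach(np.array([.40,-.03,.38]),rot(-ez,cy))
d={n:vision.snapshot(n) for n in("scene","top")}
for n in d: np.savez(n+"2.npz",**d[n])
T=Cam(d["top"]);S=Cam(d["scene"])
for nm,c,box in(("top",T,(165,275,312,388)),):
    hs=cv2.cvtColor(c.img,cv2.COLOR_BGR2HSV);m=((hs[...,1]<40)&(hs[...,2]>150)).astype(np.uint8)*255
    r=np.zeros_like(m);a,b,e,g=box;r[a:b,e:g]=m[a:b,e:g]
    for k in cv2.findContours(r,0,1)[0]:
        if cv2.contourArea(k)>60:
            q=cv2.minAreaRect(k);P=T.plane(q[0],.075)[0]-cc;print(q,"case xy",(P@cx).round(4),(P@cy).round(4))
a=cv2.resize(S.img[200:350,215:365],(450,450),interpolation=2);b=cv2.resize(T.img[150:280,300:410],(340,402),interpolation=2)
b=cv2.copyMakeBorder(b,0,48,0,0,0);cv2.imwrite("pics/pl.png",np.hstack([a,b]))
```

```text
[ 0.75026854 -0.37250768 -1.37607442]
[ 0.65737601  0.25346031 -3.12122471]
0.0485 [ 0.1  0.1 -2.2]
0.047 [-0.1 -0.3 -1.6]
0.0455 [ 0.2  0.6 -1.9]
0.044 [ 0.1  0.1 -1.3]
0.0425 [ 0.7  0.3 -1.6]
0.041 [-0.3  0.7 -1.8]
0.0395 [ 0.1 -0.7 -2.2]
0.038 [ 0.1 -0.6 -2. ]
0.0365 [ 0.5  0.  -0.9]
0.035 [ 0.6  0.8 -2.8]
0.0335 [-0.5  0.4  3.5]
w 0.5189946368978021 0.0 [ 2.98093459 -0.70384945  3.5023646 ]
0.0 18.1667
((347.17510986328125, 245.0482177734375), (42.39199447631836, 11.043292999267578), 4.085616588592529) case xy -0.0024 -0.0701
((350.65826416015625, 219.86358642578125), (41.331207275390625, 10.711396217346191), 4.236394882202148) case xy 0.0025 0.0001
((351.4503173828125, 194.17930603027344), (42.66642379760742, 10.605792999267578), 4.184916019439697) case xy 0.0 0.0721
```

View pics/pl.png

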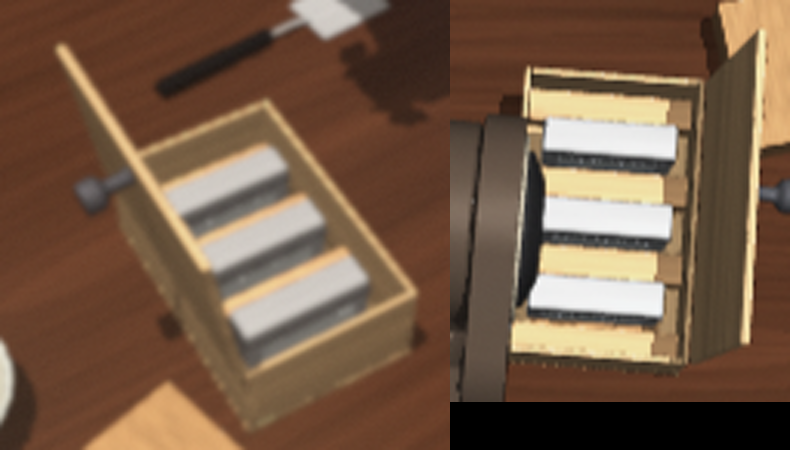

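All three tins stand in their bays; the new one is at case (-0.002,-0.070), and the lid is still open. I'll push the lid over with the closed fingers along an arc, offset from the knob.

Run:
```python
from h import *
from plant import *
t=np.radians(45);o=rot(-np.sin(t)*cx-np.cos(t)*ez,cy);hinge=cc+.08*cx+.088*ez
def P(th,off,r=.135): return hinge+r*(-np.cos(th)*cx+np.sin(th)*ez)+off*(np.sin(th)*cx+np.cos(th)*ez)-.065*cy
move_gripper(0.0,40)
manip.reach(np.array([.40,-.15,.46]),rot(-ez,cy))
q=P(1.74,.09); q[2]=.42
manip.reach(q,o); manip.move_l(P(1.74,.09),feed=.2)
print("behind",manip.current_position(),manip.current_wrist_force().round(1))
manip.move_l(P(1.74,.025),feed=.08)
mx=0
for th in np.arange(1.65,-.001,-.11):
    manip.move_l(P(max(th,0),.016),feed=.1); f=np.linalg.norm(manip.current_wrist_force()); mx=max(mx,f)
    print(round(th,2),round(f,1),end="; ")
    if f>30: break
else:
    for off in np.arange(.016,.003,-.001):
        manip.move_l(P(0,off),feed=.03); f=manip.current_wrist_force(); print(round(off,3),f.round(1))
        if f[2]>14: break
print(manip.current_position(),manip.current_t())
```

```text
Traceback (most recent call last):
plant.MotionError: the arm cannot take that pose within its joint ranges
```

```bash
cat > lid.py <<'E'
from h import *
from plant import *
hinge=cc+.08*cx+.088*ez
def P(th,off,r=.135): return hinge+r*(-np.cos(th)*cx+np.sin(th)*ez)+off*(np.sin(th)*cx+np.cos(th)*ez)-.065*cy
def O(d): t=np.radians(d);return rot(-np.sin(t)*cx-np.cos(t)*ez,cy)
E
python3 - <<'E'
from lid import *
print(manip.current_position(),manip.current_t())
for d in(20,30,35,40):
    for z in(.32,.36,.40):
        q=P(1.74,.09);q[2]=z;j=planner.solve_ik(q,O(d));print(d,z,None if j is None else np.round(j,2),end=" ")
    print([planner.solve_ik(P(1.74,f),O(d)) is not None for f in(.09,.025)],P(1.74,.09).round(3))
E
```

```text
[ 0.40019386 -0.14999871  0.45962393] 20.1083
20 0.32 [-0.76  0.48  0.58  1.91  0.27  0.84] 20 0.36 [-0.76  0.51  0.73  2.02  0.27  0.84] 20 0.4 None [True, True] [ 0.477 -0.348  0.206]
30 0.32 None 30 0.36 None 30 0.4 None [True, True] [ 0.477 -0.348  0.206]
35 0.32 None 35 0.36 None 35 0.4 None [True, True] [ 0.477 -0.348  0.206]
40 0.32 None 40 0.36 None 40 0.4 None [True, True] [ 0.477 -0.348  0.206]
```

Run:
```python
from lid import *
q=P(1.74,.09);q[2]=.34
manip.reach(q,O(20)); manip.reach(P(1.74,.09),O(30))
print("behind",manip.current_position(),manip.current_wrist_force())
manip.move_l(P(1.74,.025),feed=.08)
for th in np.arange(1.65,-.001,-.11):
    manip.move_l(P(th,.016),feed=.1); f=np.linalg.norm(manip.current_wrist_force())
    print(round(th,2),round(f,1),end="; ")
    if f>30: break
else:
    for off in np.arange(.016,.003,-.001):
        manip.move_l(P(0,off),feed=.03); f=np.array(manip.current_wrist_force()); print(round(off,3),f.round(1))
        if f[2]>14: break
print(manip.current_position(),manip.current_t())
```

```text
behind [ 0.47798756 -0.34740464  0.20871135] [-0.17145905  0.15168682  1.12983321]
1.65 0.5; 1.54 0.8; 1.43 0.6; 1.32 0.5; 1.21 0.4; 1.1 0.6; 0.99 0.9; 0.88 0.9; 0.77 0.7; 0.66 0.5; 0.55 0.7; 0.44 0.7; 0.33 0.8; 0.22 1.2; 0.11 0.3; -0.0 0.8; 0.016 [-0.4 -0.2 -0. ]
0.015 [ 1.1 -0.8 -0.3]
0.014 [-0.5 -0.4  0.6]
0.013 [ 0.5  0.2 -0.3]
0.012 [-0.8 -1.2  3.6]
0.011 [-2.9 -0.6  9.1]
0.01 [-5.7 -2.2 16.4]
[ 0.49336564 -0.10239144  0.09995207] 29.2583
```

Force rises stiffly at the closed height, which suggests the lid is shut. I've used my picture views, so I'll back off and check the lid numerically from both cameras.

Run:
```python
from lid import *
p=np.array(manip.current_position()); manip.move_l(p+.12*ez+.04*cx,feed=.15)
manip.reach(np.array([.22,-.30,.36]),rot(-ez,cy))
print(manip.current_position(),manip.current_wrist_force(),manip.current_t())
C={n:Cam(vision.snapshot(n)) for n in("scene","top")}
cn=[cc+sx*.08*cx+sy*.127*cy+.096*ez for sx,sy in((-1,-1),(-1,1),(1,1),(1,-1))]
for n,c in C.items():
    px=c.proj(cn); hs=cv2.cvtColor(c.img,cv2.COLOR_BGR2HSV)
    ins=np.zeros(hs.shape[:2],np.uint8);cv2.fillConvexPoly(ins,px.astype(np.int32),255);ins=cv2.erode(ins,np.ones((5,5)))
    med=np.median(hs[ins>0],0);print(n,"pred",px.round(1).tolist(),"hsv",med,hs[ins>0].std(0).round(1))
    x0,y0=px.min(0).astype(int)-12;x1,y1=px.max(0).astype(int)+12
    m=(np.abs(hs[...,0].astype(int)-med[0])<8)&(hs[...,2]>med[2]-30)&(hs[...,2]<med[2]+45)
    m=cv2.morphologyEx(m.astype(np.uint8)*255,cv2.MORPH_OPEN,np.ones((3,3)));r=np.zeros_like(m);r[y0:y1,x0:x1]=m[y0:y1,x0:x1]
    k=max(cv2.findContours(r,0,1)[0],key=cv2.contourArea);print(" seen",cv2.approxPolyDP(cv2.convexHull(k),3,True).reshape(-1,2).tolist())
```

```text
[ 0.22055366 -0.29995875  0.35905089] [-0.44613405  0.79723388 -0.16021591] 31.55
scene pred [[303.3, 231.0], [354.1, 295.5], [296.8, 323.6], [250.8, 252.4]] hsv [ 20.  89. 242.] [ 1.9  7.8 22. ]
 seen [[304, 233], [351, 296], [297, 322], [253, 253]]
top pred [[317.1, 262.8], [324.0, 170.7], [382.5, 174.9], [377.1, 267.2]] hsv [ 24.  71. 241.] [11.6 10.2 18.3]
 seen [[325, 172], [381, 176], [376, 266], [318, 262]]
```

```bash
python3 -c "
from plant import finish_job
print(finish_job())"
```

```text
the job is handed in; nothing more can be done
None
```

The long tin stands upright in the near bay (bay_c), the one that was empty; the lid measures shut in both cameras, the robot is clear, and the job was handed in at about 32 s; I didn't re-measure the jar, bowl, carton or short tin afterwards.

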